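# Find the rocking ear of a model base and press its shim flat

### The job

The miniature house's base plate stands on four pads, and one of its four ears sinks and rocks the plate when pressed. Press down on the ears one after another with the fingertips until you have found the one that gives, then press the raised shim tab beside that ear, on the ear's side towards the robot, down flat and leave it so. Leave the other three tabs raised, do not lift the model or shove it out of place, and leave the jar, bottle and brush alone.

Things in the scene. Friction and masses are not known exactly. Their poses are not given: they have to be found in the camera images.
- model_centre (a point): centre of the model's base plate, on its top face: a 190 x 90 x 12 mm wooden plate with four flat ears, carrying in its middle a 96 x 70 mm, 45 mm tall storey of a miniature house. It lies loose on the four pads of a levelling stand, its top 42 mm above the table, 750 g in all. x runs along the plate's length away from the robot, y towards its left; near and far, left and right are as the robot sees them
- ear_near_left (a point): the near left ear: the point on its top face right over its pad (steel, 16 mm diameter), 15 mm from the ear's outer (y) end and 15 mm from its x edges. The ear is 12 mm thick. Three of the four pads are rigid, one is sprung (see soft_pad); they look alike
- tab_near_left (a point): where to press the shim tab of the near left ear: on top of the raised steel tab, 58 mm to the plate's -x side of the ear's point, 4 mm below the ear's top face. The tab, 24 mm wide, slopes up away from the ear; its free end is 8 mm beyond this point, its hinge 27 mm back, beside the ear. This point is fixed to the stand and does not go down with the tab (see shim_1)
- ear_near_right (a point): the near right ear: the point on its top face right over its pad (steel, 16 mm diameter), 15 mm from the ear's outer (y) end and 15 mm from its x edges. The ear is 12 mm thick. Three of the four pads are rigid, one is sprung (see soft_pad); they look alike
- tab_near_right (a point): where to press the shim tab of the near right ear: on top of the raised steel tab, 58 mm to the plate's -x side of the ear's point, 4 mm below the ear's top face. The tab, 24 mm wide, slopes up away from the ear; its free end is 8 mm beyond this point, its hinge 27 mm back, beside the ear. This point is fixed to the stand and does not go down with the tab (see shim_1)
- ear_far_left (a point): the far left ear: the point on its top face right over its pad (steel, 16 mm diameter), 15 mm from the ear's outer (y) end and 15 mm from its x edges. The ear is 12 mm thick. Three of the four pads are rigid, one is sprung (see soft_pad); they look alike
- tab_far_left (a point): where to press the shim tab of the far left ear: on top of the raised steel tab, 58 mm to the plate's -x side of the ear's point, 4 mm below the ear's top face. The tab, 24 mm wide, slopes up away from the ear; its free end is 8 mm beyond this point, its hinge 27 mm back, beside the ear. This point is fixed to the stand and does not go down with the tab (see shim_1)
- ear_far_right (a point): the far right ear: the point on its top face right over its pad (steel, 16 mm diameter), 15 mm from the ear's outer (y) end and 15 mm from its x edges. The ear is 12 mm thick. Three of the four pads are rigid, one is sprung (see soft_pad); they look alike
- tab_far_right (a point): where to press the shim tab of the far right ear: on top of the raised steel tab, 58 mm to the plate's -x side of the ear's point, 4 mm below the ear's top face. The tab, 24 mm wide, slopes up away from the ear; its free end is 8 mm beyond this point, its hinge 27 mm back, beside the ear. This point is fixed to the stand and does not go down with the tab (see shim_1)
- shim_1 (a joint): angle of the shim at the sprung pad, rad: 0 fully raised, 0.32 flat against its stop; starts at 0 to 0.03. At which ear it stands differs every time. As for every shim: about 8 N on the tab's pressing point turns it down 8 mm until level, its top then 29.5 mm above the table; it stays where left, its other end now risen under the ear to carry it
- shim_2 (a joint): angle of one of the three other shims, at a rigid pad, rad: 0 fully raised, 0.32 flat; starts at 0 to 0.03. At which ear it stands differs every time
- shim_3 (a joint): angle of one of the three other shims, at a rigid pad, rad: 0 fully raised, 0.32 flat; starts at 0 to 0.03. At which ear it stands differs every time
- shim_4 (a joint): angle of one of the three other shims, at a rigid pad, rad: 0 fully raised, 0.32 flat; starts at 0 to 0.03. At which ear it stands differs every time
- soft_pad (a joint): how far the sprung pad is pressed down, m: 0 up, 0.005 fully down. It does not tell at which ear it is. It carries the plate level, but sinks when its ear is pressed: it starts at about 3 N and is fully down (5 mm) at about 5.5 N, the plate rocking on the two neighbouring ears; released it comes back up
- jar: bystander: paint jar, 60 mm diameter, 65 mm tall, standing to the left of the model; origin at the centre of its underside
- paint_bottle: bystander: small bottle, 34 mm diameter, 85 mm tall, standing beyond the model; origin at the centre of its underside
- brush: bystander: paint brush lying on the table to the right of the model, along its own x; origin at the underside

How it is judged:
By the outcome, as a careful person would: the job done as asked, in the order asked, and still so for the second after the job is handed in, with the robot touching nothing.
It also fails if it takes over 51 s, if anything falls off the work surface, if the arm or the gripper's body presses on something with over 40 N, if the wrist force passes 120 N, or if a joint passes its speed limit or range.

### The arm

A 6-joint arm with a two-finger parallel gripper is mounted at the origin on the work surface. World frame = base frame: x ahead of the robot, y to its left, z up, the work surface at z = 0. Lengths are in m, angles in rad, forces in N, time in s.
With the tool pointing down it reaches from about 0.425 to 0.95 m from the base axis. Payload 3.5 kg.
Tool frame: the origin (TCP) lies between the finger pads; the fingertips stand 19 mm ahead of it and the grasp point (between the pads) is the TCP (ctrl.nose_length is the distance from the TCP to the fingertips, in m); z points along the fingers, y is the line along which they close (so a half turn about z gives the same grasp; the last joint's range is limited). The gripper opens to 85 mm and grips with 20 to 120 N. Pads are 22 mm wide; open, the fingers measure 114 mm over their backs; the gripper's body (76 mm by 85 mm) begins 54 mm behind the grasp point. The pads swing forward as they close: fully open they stand 13 mm farther back than shut.
Start: joints at [1.014, 0.286, 1.577, -0, 1.279, -0.15], TCP at [0.267, 0.62, 0.25] pointing down, gripper open.
Joint ranges: [-2.77, 2.77], [-0.9, 2.22], [0.21, 2.48], [-1.53, 4.67], [0.24, 2.81], [-2.84, 2.84]. Speed limits (rad/s): [2.79, 2.79, 3.14, 3.14, 3.14, 3.14].

### API

Orientations are given as a unit quaternion [x, y, z, w].
In Python, from plant import ctrl gives the robot as it stands.
- The arm moves only by the tool apply_moves, never from a script. Its argument "series" is a list of rows, each a list of 6 numbers: the shift along the world's x, y, z scaled (see below), then the turn, a rotation vector about the world's x, y, z scaled (see below). A call has 1 to 20 rows; each row is the pose to reach, as a shift and turn from the pose commanded when the call began; what a row does not reach only later rows make up. The controller multiplies each number of a shift by 0.8 m and each number of a turn by 45 degrees. A row lasts 1/8 s, in which the tool goes at most 62.5 mm and 10.7 degrees, less where a joint would pass 70% of its speed; a pose out of reach is approached as far as the arm can. A call with a number of a shift or a turn outside -1 to 1 is refused whole. A call with a gripper value outside its range is refused whole. "jaw" is the opening, from 0 (shut) to 1 (fully open), set as the call begins (left out, the last holds). The fingers move at their own pace and stop on an object; "squeeze" is the grip in N (left out, the last holds). Time passes only in rows, so rows that repeat a pose let the fingers close. It gives the time, the measured TCP pose, the force, the opening and the grip force at its end, in the units of the state.
- ctrl.get_state(): the state, without advancing time (a new reading comes with each control period).
- ctrl.read_camera(name): name is "scene" or "side" or "wrist"; returns the picture (384x512x3 uint8, red, green, blue); there is no depth.
- ctrl.get_calibration(name): a dict with "fx", "fy", "cx", "cy" (pixels), "xyz" and "orientation" of the camera in the world; the wrist camera has in their place "hand_eye" (4x4, takes a point from camera to tool coordinates, whose origin is the TCP and whose axes are the flange's). Camera axes: x right, y up, looking along -z (the intrinsics and any distortion apply to the point x, -y, -z); pixel columns grow to the right and rows downward; lengths in m; the calibration is good to about 2 mm. A picture is of the moment at which its call begins: read the wrist's pose just before it. get_calibration takes no time and is no camera call.
- ctrl.sign_off(): hands the job in; it is judged then, once.
Trained networks look in the newest picture that a camera, given by its name, has taken for a name from the list of things; names that differ only in an ending like _2 or _b are one class to them, and where a whole thing is asked for, a point or a joint stands for the part that bears it (a point fixed in the world has none). Each returns a list of dicts, best first, with "p" (0 to 1); they miss things now and then, are a little off and sometimes report something else, mostly with a low value. They report only what shows in the picture. A call takes as long as a camera call.
- ctrl.boxes_of(thing, camera): "xy" ([column, row] as shares, 0 to 1, of the picture: columns of its width, rows of its height, amid what is visible of it).
- ctrl.silhouettes(thing, camera): "pixels" (384x512 bool, what is visible of it) and "xy" ([column, row] as shares, 0 to 1, of the picture: columns of its width, rows of its height, amid what is visible of it).
The state is a dict: "time": time; "qpos": joint angles; "dq": joint speeds; "joint_efforts": joint torques, N m; "eef_pos": TCP position; "tcp_rot": TCP orientation; "contact_force": force on the tool from outside, world axes, zero at the start; "wrist_torque": the same for the moment, N m; "opening": opening from 0.0 (shut) to 1.0 (fully open); "finger_force": force on a finger pad.
Only numpy, scipy, OpenCV 4.12 (cv2) and the standard library are available. Lean on these libraries where they do the work, as an engineer would, in place of code of your own. Each camera call takes 0.05 s, during which the arm holds its last target. There are 200 camera calls.

## Working session

There is one attempt and no reset: what is moved stays moved. The work goes in short steps, Python scripts to look and compute and a tool call to move; the robot and the scene stay as the last step left them, time stands still between calls to the robot, and variables do not carry over. Pictures are saved under pics/ and viewed, at most 10 in all, crops included, and the job is handed in when it is done.

Besides the shell and the picture viewer there is one more tool, called after "Call:" in YAML: its name, and indented under it one key for each argument. apply_moves: Moves the arm, as the interface text tells. Shifts and turns lie within -1 to 1; 1 stands for 0.8 m of shift or 45 degrees of turn. Its arguments: {"type":"object","properties":{"series":{"type":"array"},"jaw":{"type":"number"},"squeeze":{"type":"number"}},"required":["series"]}

```bash
mkdir -p pics
cat > h.py <<'E'
import numpy as np, cv2
from scipy.spatial.transform import Rotation as R
from plant import ctrl
def cam(n):
    c=ctrl.get_calibration(n)
    K=np.array([[c['fx'],0,c['cx']],[0,c['fy'],c['cy']],[0,0,1]])
    if 'hand_eye' in c:
        s=ctrl.get_state();T=np.eye(4);T[:3,:3]=R.from_quat(s['tcp_rot']).as_matrix();T[:3,3]=s['eef_pos']
        T=T@np.array(c['hand_eye'])
    else:
        T=np.eye(4);T[:3,3]=c['xyz'];T[:3,:3]=R.from_quat(c['orientation']).as_matrix()
    return K,T,c
def ray(n,col,row,C=None):
    K,T,_=C or cam(n)
    d=T[:3,:3]@np.array([(col-K[0,2])/K[0,0],-(row-K[1,2])/K[1,1],-1])
    return T[:3,3],d/np.linalg.norm(d)
def atz(n,col,row,z,C=None):
    o,d=ray(n,col,row,C);return o+d*(z-o[2])/d[2]
def tri(rs):
    A=sum(np.eye(3)-np.outer(d,d) for o,d in rs);b=sum((np.eye(3)-np.outer(d,d))@o for o,d in rs)
    return np.linalg.solve(A,b)
def proj(n,p,C=None):
    K,T,_=C or cam(n);q=T[:3,:3].T@(np.array(p)-T[:3,3]);return K[0,2]+K[0,0]*q[0]/-q[2],K[1,2]+K[1,1]*q[1]/q[2]
E
cat > a.py <<'E'
from h import *
np.set_printoptions(precision=4,suppress=True)
for n in ['scene','side']:
    C=cam(n);im=ctrl.read_camera(n);cv2.imwrite(f'pics/{n}1.png',cv2.resize(im[:,:,::-1],(768,576)))
    print(n,C[2])
    for t in ['model_centre','ear_near_left','ear_near_right','ear_far_left','ear_far_right','tab_near_left','tab_near_right','tab_far_left','tab_far_right']:
        r=ctrl.boxes_of(t,n)
        print(t,[(round(x['p'],2),np.round(np.array(x['xy'])*[512,384],1),atz(n,x['xy'][0]*512,x['xy'][1]*384,.038 if 'tab' in t else .042,C)) for x in r[:3]])
s=ctrl.get_state();print(s);print(ctrl.get_calibration('wrist'),ctrl.nose_length)
E
python3 a.py
```

```text
scene {'fx': 479.032368218848, 'fy': 479.032368218848, 'cx': 259.29355194397345, 'cy': 190.49656487735552, 'xyz': array([ 1.1788, -0.4122,  0.8053]), 'orientation': array([0.3393, 0.1715, 0.4145, 0.8268])}
model_centre [(0.96, array([207.3, 221.2]), array([ 0.5797, -0.1046,  0.042 ])), (0.45, array([226.9, 174.9]), array([0.4867, 0.0078, 0.042 ]))]
ear_near_left [(0.78, array([211.2, 218.2]), array([ 0.5775, -0.0935,  0.042 ]))]
ear_near_right [(0.61, array([211.5, 222.1]), array([ 0.5871, -0.0989,  0.042 ]))]
ear_far_left [(0.96, array([213.5, 218.2]), array([ 0.5804, -0.0896,  0.042 ]))]
ear_far_right [(0.66, array([213.6, 218.9]), array([ 0.5823, -0.0905,  0.042 ]))]
tab_near_left [(0.88, array([193.8, 242.3]), array([ 0.6082, -0.1556,  0.038 ]))]
tab_near_right [(0.67, array([197.8, 239.5]), array([ 0.6069, -0.1452,  0.038 ]))]
tab_far_left [(0.76, array([197.5, 237.8]), array([ 0.6027, -0.1434,  0.038 ]))]
tab_far_right [(0.97, array([200.4, 253.4]), array([ 0.6403, -0.1597,  0.038 ]))]
side {'fx': 422.02084006889294, 'fy': 422.02084006889294, 'cx': 252.1906891529259, 'cy': 199.
[... 1018 characters left out ...]
 0.    ,  0.0002,  0.0009, -0.0009, -0.0013,  0.    ]), 'joint_efforts': array([  0.    , -40.5975, -29.2947,  -0.0001,   0.0006,  -0.    ]), 'eef_pos': array([0.267 , 0.6199, 0.2503]), 'tcp_rot': array([ 0.202 ,  0.9794, -0.    , -0.    ]), 'contact_force': array([ 0.1778, -0.025 , -0.391 ]), 'wrist_torque': array([-0.0149, -0.0294,  0.026 ]), 'finger_force': 0.0, 'opening': 1.0025312190686142}
{'fx': 325.6267248270106, 'fy': 325.6267248270106, 'cx': 257.2865480320215, 'cy': 189.12058087740363, 'hand_eye': array([[ 0.0005,  0.9595,  0.2818,  0.0721],
       [ 1.    , -0.0009,  0.0011,  0.0001],
       [ 0.0013,  0.2818, -0.9595, -0.1245],
       [ 0.    ,  0.    ,  0.    ,  1.    ]])} 0.019
```

View pics/scene1.png

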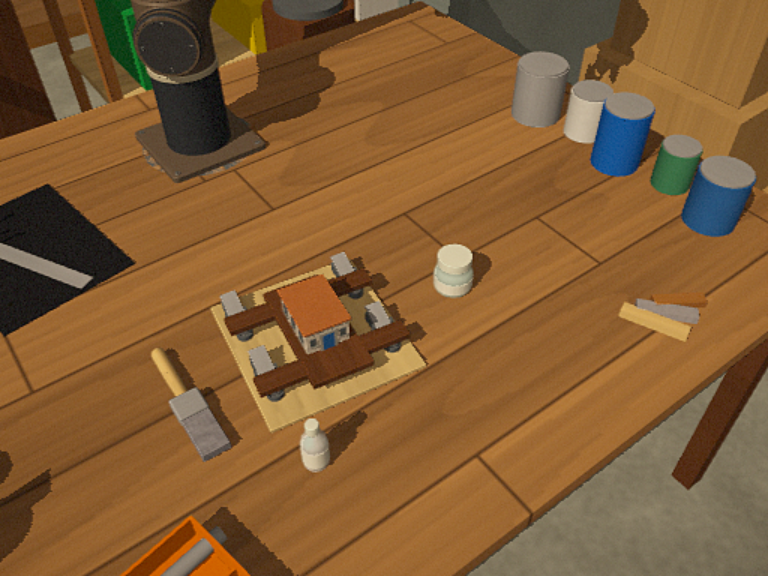

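View pics/side1.png

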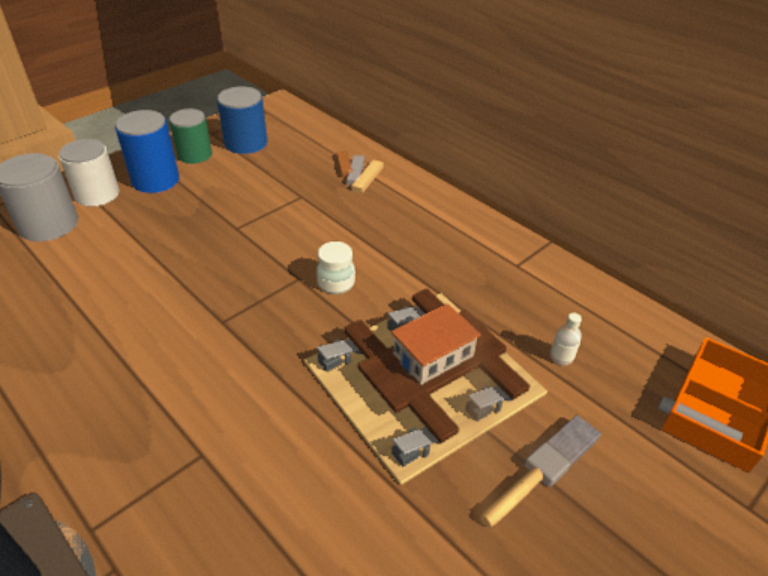

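The scene picture shows the model with its four ears. Tabs, in 768 px coordinates, are at NR (232,302), NL (343,265), FR (262,362) and FL (377,316). The jar is at (453,272), the bottle at (315,447) and the brush at (190,405). In the side picture the tabs are at NL (335,350), FL (405,318), NR (412,445) and FR (485,403).

```bash
cat > b.py <<'E'
from h import *
np.set_printoptions(precision=4,suppress=True)
S=dict(NR=(232,302),NL=(343,265),FR=(262,362),FL=(377,316));D=dict(NL=(335,350),FL=(405,318),NR=(412,445),FR=(485,403))
P={k:tri([ray('scene',S[k][0]/1.5,S[k][1]/1.5),ray('side',D[k][0]/1.5,D[k][1]/1.5)]) for k in S}
print(P)
v=P['FR']+P['FL']-P['NR']-P['NL'];w=P['NL']+P['FL']-P['NR']-P['FR'];print(np.degrees(np.arctan2(v[1],v[0])),np.degrees(np.arctan2(-w[0],w[1])),np.linalg.norm(v)/2,np.linalg.norm(w)/2, sum(P.values())/4)
E
python3 b.py
```

```text
{'NR': array([ 0.4536, -0.1664,  0.0321]), 'NL': array([0.4845, 0.0126, 0.0307]), 'FR': array([ 0.5732, -0.1841,  0.0248]), 'FL': array([ 0.6021, -0.0076,  0.0291])}
-9.084612910994961 -9.562051056763844 0.12018846685823495 0.18024125718790243 [ 0.5284 -0.0864  0.0292]
```

Call:
apply_moves:
  series:
    - [0.366,-0.894,0.1,0,0,0.311]
    - [0.366,-0.894,0.1,0,0,0.311]
    - [0.366,-0.894,0.1,0,0,0.311]
    - [0.366,-0.894,0.1,0,0,0.311]
    - [0.366,-0.894,0.1,0,0,0.311]
    - [0.366,-0.894,0.1,0,0,0.311]
    - [0.366,-0.894,0.1,0,0,0.311]
    - [0.366,-0.894,0.1,0,0,0.311]
    - [0.366,-0.894,0.1,0,0,0.311]
    - [0.366,-0.894,0.1,0,0,0.311]
    - [0.366,-0.894,0.1,0,0,0.311]
    - [0.366,-0.894,0.1,0,0,0.311]
    - [0.366,-0.894,0.1,0,0,0.311]
    - [0.366,-0.894,0.1,0,0,0.311]
    - [0.366,-0.894,0.1,0,0,0.311]
    - [0.366,-0.894,0.1,0,0,0.311]
  jaw: 0

```text
time: 3.0
eef_pos: [0.5595, -0.0936, 0.3303]
tcp_rot: [0.08, 0.997, 0.0, -0.0]
contact_force: [-0.2, -1.0, -0.6]
opening: 0.001
finger_force: 0.0
```

```bash
cat > c.py <<'E'
from h import *
import json
np.set_printoptions(precision=4,suppress=True)
s=ctrl.get_state();print(s['time'],s['eef_pos'],s['tcp_rot'],s['contact_force'],s['opening'])
C=cam('wrist');im=ctrl.read_camera('wrist')
np.savez('w1.npz',K=C[0],T=C[1],im=im)
cv2.imwrite('pics/w1.png',cv2.resize(im[:,:,::-1],(768,576),interpolation=cv2.INTER_CUBIC))
E
python3 c.py
```

```text
3.0 [ 0.5595 -0.0936  0.3303] [ 0.0801  0.9968  0.0002 -0.0001] [-0.2252 -0.9625 -0.5902] 0.000503449646531895
```

View pics/w1.png

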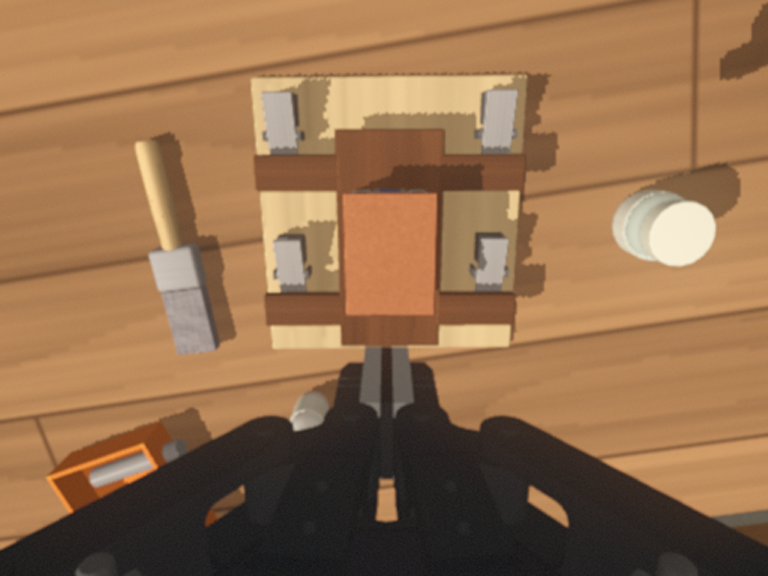

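The wrist view (768 px) has the robot side at the top. Near ears span rows 155–190 with ends at columns 256 and 525. Far ears span rows 293–326 with ends at columns 266 and 514. The brush is on the left and the jar on the right.

```bash
cat > d.py <<'E'
from h import *
from scipy.optimize import least_squares
np.set_printoptions(precision=4,suppress=True)
w=np.load('w1.npz');C=(w['K'],w['T'],None)
px=np.array([(255,155),(257,190),(525,155),(525,190),(265,294),(267,326),(515,293),(514,325),(336,129),(444,129),(341,345),(438,345)])/1.5
def M(ex,ey):
    a=ey+.015
    return np.array([(-ex-.015,-a),(-ex+.015,-a),(-ex-.015,a),(-ex+.015,a),(ex-.015,-a),(ex+.015,-a),(ex-.015,a),(ex+.015,a),(-.095,-.045),(-.095,.045),(.095,-.045),(.095,.045)])
def pt(p,m,z):
    c,s=np.cos(p[2]),np.sin(p[2]);return [p[0]+c*m[0]-s*m[1],p[1]+s*m[0]+c*m[1],z]
f=lambda p:np.ravel([np.array(proj('wrist',pt(p,m,p[3]),C))-q for m,q in zip(M(p[4],p[5]),px)])
r=least_squares(f,[.58,-.095,-.16,.042,.06,.09]);p=r.x;print(p,np.degrees(p[2]),np.abs(r.fun).max())
for n,sx,sy in [('NL',-1,1),('NR',-1,-1),('FL',1,1),('FR',1,-1)]:
    print(n,'ear',np.array(pt(p,(sx*p[4],sy*p[5]),.042)),'tab',np.array(pt(p,(sx*p[4]-.058,sy*p[5]),.038)),
     [np.round(np.array(proj(k,pt(p,(sx*p[4],sy*p[5]),.042)))*1.5) for k in('scene','side')])
E
python3 d.py
```

```text
[ 0.5742 -0.0925 -0.1583  0.0367  0.0606  0.0975] -9.067215535561088 1.0778690312436083
NL ear [0.5297 0.0134 0.042 ] tab [0.4724 0.0225 0.038 ] [array([359., 276.]), array([358., 328.])]
NR ear [ 0.499  -0.1792  0.042 ] tab [ 0.4417 -0.1701  0.038 ] [array([236., 321.]), array([444., 424.])]
FL ear [ 0.6494 -0.0057  0.042 ] tab [0.5921 0.0034 0.038 ] [array([397., 330.]), array([426., 295.])]
FR ear [ 0.6187 -0.1983  0.042 ] tab [ 0.5614 -0.1892  0.038 ] [array([267., 382.]), array([516., 381.])]
```

```bash
python3 -c "
import numpy as np,cv2
im=np.load('w1.npz')['im'][40:240,150:370,::-1];cv2.imwrite('pics/z.png',cv2.resize(im,(660,600),interpolation=cv2.INTER_NEAREST))"
```

```text
(no output)
```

View pics/z.png

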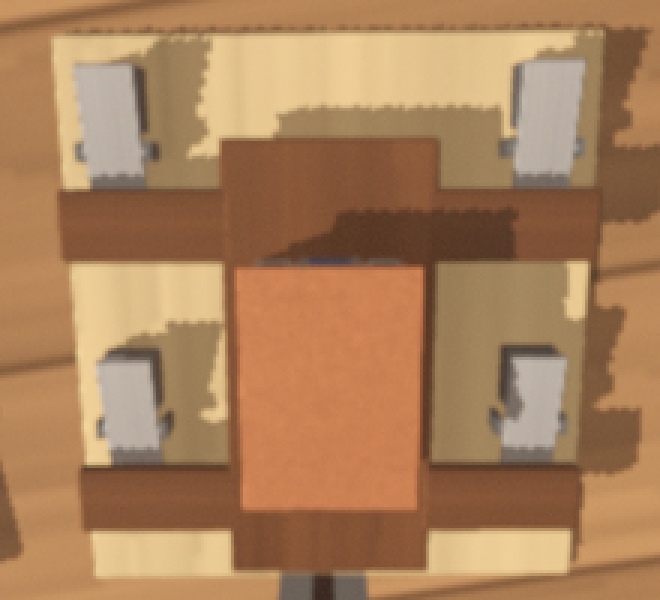

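The zoom shows the tab free-end midpoints at NR (105,65), NL (552,60), FR (129,362) and FL (540,358) in zoom px. The tabs sit slightly further inboard than my ear fit assumed.

```bash
cat > e.py <<'E'
from h import *
np.set_printoptions(precision=4,suppress=True)
w=np.load('w1.npz');C=(w['K'],w['T'],None)
Z=dict(NR=(105,65),NL=(552,60),FR=(129,362),FL=(540,358))
y=np.radians(-9.07);u=np.array([np.cos(y),np.sin(y),0]);v=np.array([-u[1],u[0],0])
P={k:atz('wrist',150+a/3,40+b/3,.0405,C)+.008*u for k,(a,b) in Z.items()}
for k in P: print(k,'tab',P[k],'ear',P[k]+.058*u, 'plate frame',(P[k]-[.5742,-.0925,0])@np.array([u,v]).T)
# ear ends from scene/side/wrist at 42mm
for n,c,r in [('scene',226/1.5,326/1.5),('side',452/1.5,436/1.5)]: print(n,atz(n,c,r,.042))
s=ctrl.get_state();print(s['eef_pos'],R.from_quat(s['tcp_rot']).as_matrix())
E
python3 e.py
```

```text
NR tab [ 0.4465 -0.1627  0.0405] ear [ 0.5037 -0.1718  0.0405] plate frame [-0.1151 -0.0894]
NL tab [0.4728 0.0124 0.0405] ear [0.5301 0.0033 0.0405] plate frame [-0.1166  0.0877]
FR tab [ 0.5651 -0.1789  0.0405] ear [ 0.6223 -0.188   0.0405] plate frame [ 0.0046 -0.0868]
FL tab [ 0.5915 -0.0039  0.0405] ear [ 0.6487 -0.013   0.0405] plate frame [0.0031 0.0902]
scene [ 0.4984 -0.1952  0.042 ]
side [ 0.4932 -0.198   0.042 ]
[ 0.5595 -0.0937  0.3303] [[-0.9872  0.1597 -0.    ]
 [ 0.1597  0.9872  0.0002]
 [ 0.0001  0.0002 -1.    ]]
```

Call:
apply_moves:
  series:
    - [-0.037,0.124,-0.2,0,0,0]
    - [-0.037,0.124,-0.2,0,0,0]
    - [-0.037,0.124,-0.2,0,0,0]
    - [-0.037,0.124,-0.2,0,0,0]
    - [-0.037,0.124,-0.28,0,0,0]
    - [-0.037,0.124,-0.32,0,0,0]
    - [-0.037,0.124,-0.332,0,0,0]
    - [-0.037,0.124,-0.332,0,0,0]
    - [-0.037,0.124,-0.332,0,0,0]

```text
time: 4.18
eef_pos: [0.5323, 0.0034, 0.0673]
tcp_rot: [0.081, 0.997, -0.0, 0.002]
contact_force: [-0.1, -0.2, -0.5]
opening: 0.001
finger_force: 0.0
```

Call:
apply_moves:
  series:
    - [0,0,-0.0025,0,0,0]
    - [0,0,-0.005,0,0,0]
    - [0,0,-0.005,0,0,0]

```text
time: 4.55
eef_pos: [0.5305, 0.0039, 0.0611]
tcp_rot: [0.081, 0.997, -0.0, 0.0]
contact_force: [-0.1, 0.4, 1.5]
opening: 0.004
finger_force: 0.6
```

Call:
apply_moves:
  series:
    - [0,0,-0.001,0,0,0]
    - [0,0,-0.002,0,0,0]
    - [0,0,-0.002,0,0,0]

```text
time: 4.92
eef_pos: [0.5307, 0.0038, 0.061]
tcp_rot: [0.081, 0.997, -0.0, -0.0]
contact_force: [-4.7, 1.5, 10.6]
opening: -0.001
finger_force: 5.5
```

NL ear is rigid: 10.6 N with no sinking.

Call:
apply_moves:
  series:
    - [0,0,0.07,0,0,0]
    - [-0.005,-0.03,0.09,0,0,0]
    - [-0.034,-0.22,0.09,0,0,0]
    - [-0.034,-0.22,0.09,0,0,0]
    - [-0.034,-0.22,0.09,0,0,0]
    - [-0.034,-0.22,0.06,0,0,0]
    - [-0.034,-0.22,0.02,0,0,0]
    - [-0.034,-0.22,0.007,0,0,0]
    - [-0.034,-0.22,0.007,0,0,0]
    - [-0.034,-0.22,0.002,0,0,0]
    - [-0.034,-0.22,0.002,0,0,0]

```text
time: 6.3
eef_pos: [0.5036, -0.1722, 0.0615]
tcp_rot: [0.081, 0.997, -0.0, 0.001]
contact_force: [-0.7, -0.7, 0.2]
opening: -0.002
finger_force: 0.0
```

Call:
apply_moves:
  series:
    - [0,0,-0.001,0,0,0]
    - [0,0,-0.002,0,0,0]
    - [0,0,-0.002,0,0,0]

```text
time: 6.68
eef_pos: [0.5037, -0.1723, 0.061]
tcp_rot: [0.081, 0.997, -0.0, 0.0]
contact_force: [-3.4, 1.6, 7.4]
opening: 0.002
finger_force: 4.1
```

NR is also rigid (7.4 N, no sinking).

Call:
apply_moves:
  series:
    - [0,0,0.07,0,0,0]
    - [0.02,-0.003,0.08,0,0,0]
    - [0.149,-0.02,0.08,0,0,0]
    - [0.149,-0.02,0.08,0,0,0]
    - [0.149,-0.02,0.06,0,0,0]
    - [0.149,-0.02,0.02,0,0,0]
    - [0.149,-0.02,0.007,0,0,0]
    - [0.149,-0.02,0.007,0,0,0]
    - [0.149,-0.02,0.002,0,0,0]
    - [0.149,-0.02,0.002,0,0,0]

```text
time: 7.92
eef_pos: [0.6223, -0.1882, 0.0612]
tcp_rot: [0.081, 0.997, -0.0, 0.0]
contact_force: [0.1, 0.0, 0.4]
opening: 0.002
finger_force: 0.0
```

Call:
apply_moves:
  series:
    - [0,0,-0.001,0,0,0]
    - [0,0,-0.002,0,0,0]
    - [0,0,-0.002,0,0,0]

```text
time: 8.3
eef_pos: [0.6225, -0.1883, 0.0611]
tcp_rot: [0.081, 0.997, -0.0, -0.0]
contact_force: [-3.2, 1.3, 7.4]
opening: 0.001
finger_force: 3.6
```

FR is rigid too. Pressing FL to confirm it is the one that gives.

Call:
apply_moves:
  series:
    - [0,0,0.07,0,0,0]
    - [0.005,0.02,0.1,0,0,0]
    - [0.034,0.219,0.1,0,0,0]
    - [0.034,0.219,0.1,0,0,0]
    - [0.034,0.219,0.1,0,0,0]
    - [0.034,0.219,0.06,0,0,0]
    - [0.034,0.219,0.02,0,0,0]
    - [0.034,0.219,0.007,0,0,0]
    - [0.034,0.219,0.007,0,0,0]
    - [0.034,0.219,0.002,0,0,0]
    - [0.034,0.219,0.002,0,0,0]

```text
time: 9.68
eef_pos: [0.6501, -0.0131, 0.0618]
tcp_rot: [0.081, 0.997, -0.0, 0.001]
contact_force: [-0.7, 0.7, 0.3]
opening: 0.001
finger_force: 0.0
```

Call:
apply_moves:
  series:
    - [0,0,-0.001,0,0,0]
    - [0,0,-0.003,0,0,0]
    - [0,0,-0.005,0,0,0]
    - [0,0,-0.005,0,0,0]

```text
time: 10.18
eef_pos: [0.6504, -0.013, 0.0579]
tcp_rot: [0.081, 0.997, -0.0, 0.001]
contact_force: [-0.0, 0.4, 6.0]
opening: 0.001
finger_force: 2.8
```

FL gives: it sinks about 3 mm at 6 N. Now its tab.

Call:
apply_moves:
  series:
    - [0,0,0.04,0,0,0]
    - [-0.073,0.0115,0.04,0,0,0]
    - [-0.073,0.0115,0.04,0,0,0]
    - [-0.073,0.0115,0.04,0,0,0]
    - [-0.073,0.0115,0.02,0,0,0]
    - [-0.073,0.0115,0.012,0,0,0]
    - [-0.073,0.0115,0.012,0,0,0]
    - [-0.073,0.0115,0.008,0,0,0]
    - [-0.073,0.0115,0.004,0,0,0]
    - [-0.073,0.0115,0,0,0,0]
    - [-0.073,0.0115,-0.003,0,0,0]
    - [-0.073,0.0115,-0.006,0,0,0]
    - [-0.073,0.0115,-0.008,0,0,0]
    - [-0.073,0.0115,-0.009,0,0,0]
    - [-0.073,0.0115,-0.009,0,0,0]

```text
time: 12.05
eef_pos: [0.5904, -0.0035, 0.0503]
tcp_rot: [0.081, 0.997, 0.0, -0.001]
contact_force: [-4.0, -0.0, 5.8]
opening: 0.004
finger_force: 2.8
```

Call:
apply_moves:
  series:
    - [0,0,-0.001,0,0,0]
    - [0,0,-0.002,0,0,0]
    - [0,0,-0.003,0,0,0]
    - [0,0,-0.004,0,0,0]
    - [0,0,-0.004,0,0,0]

```text
time: 12.68
eef_pos: [0.5903, -0.0035, 0.0484]
tcp_rot: [0.081, 0.997, -0.0, -0.002]
contact_force: [-7.4, -0.3, 12.9]
opening: 0.005
finger_force: 6.4
```

Call:
apply_moves:
  series:
    - [0,0,-0.001,0,0,0]
    - [0,0,-0.002,0,0,0]
    - [0,0,-0.002,0,0,0]

```text
time: 13.05
eef_pos: [0.5904, -0.0035, 0.0482]
tcp_rot: [0.081, 0.997, -0.0, -0.002]
contact_force: [-10.7, 0.8, 19.8]
opening: -0.002
finger_force: 10.0
```

Call:
apply_moves:
  series:
    - [0,0,0.003,0,0,0]
    - [0,0,0.02,0,0,0]
    - [0,0,0.06,0,0,0]
    - [0,0,0.15,0,0,0]
    - [0,0,0.3,0,0,0]
    - [-0.03,-0.11,0.35,0,0,0]
    - [-0.03,-0.11,0.35,0,0,0]
    - [-0.03,-0.11,0.35,0,0,0]
    - [-0.03,-0.11,0.35,0,0,0]
    - [-0.03,-0.11,0.35,0,0,0]

```text
time: 14.3
eef_pos: [0.5664, -0.0906, 0.3221]
tcp_rot: [0.081, 0.997, 0.001, -0.002]
contact_force: [-0.2, -0.6, -0.0]
opening: -0.003
finger_force: 0.0
```

```bash
sed -i 's/w1/w2/g' c.py; python3 c.py; python3 -c "
from h import *
im=ctrl.read_camera('side')[180:340,190:370,::-1];cv2.imwrite('pics/s2.png',cv2.resize(im,(675,600),interpolation=cv2.INTER_CUBIC))"
```

```text
14.3 [ 0.5664 -0.0906  0.3221] [ 0.0808  0.9967  0.0008 -0.002 ] [-0.2377 -0.6016 -0.0203] -0.0027178940771685357
```

View pics/w2.png

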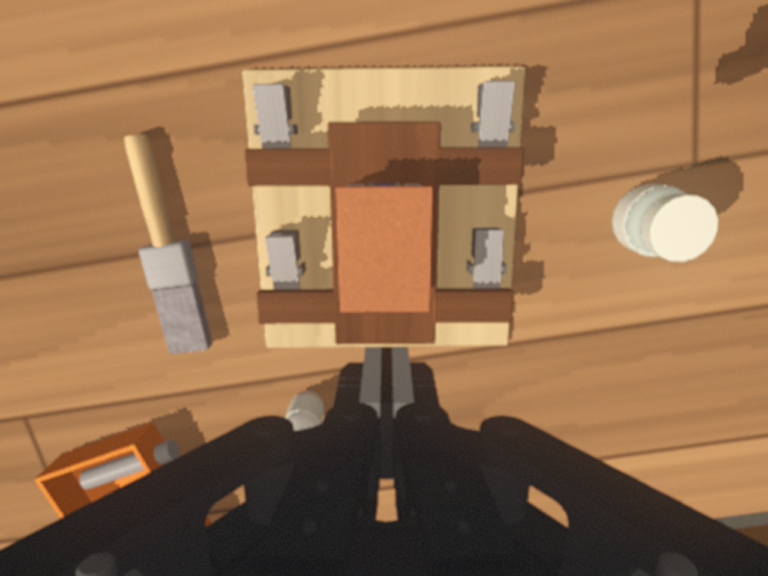

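View pics/s2.png

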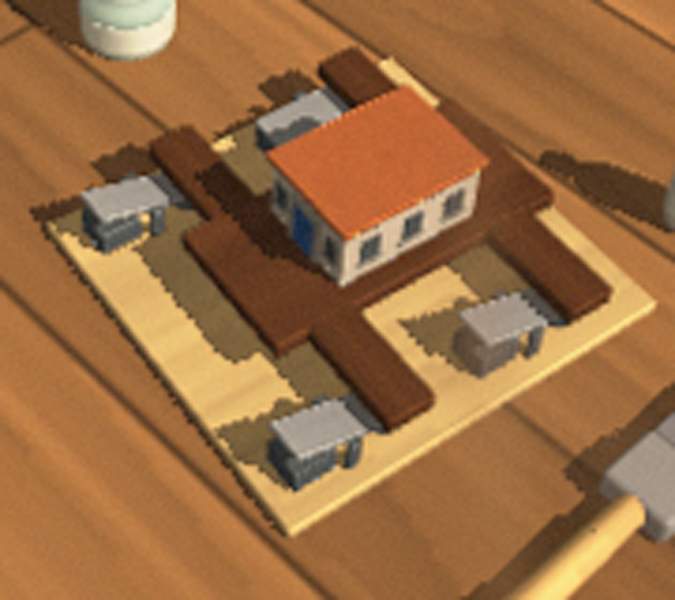

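In the wrist and side views the far-left tab (side crop (300,115)) lies flat and the other three are still raised. The model and the bystanders are where they were. The fingertip reached 29.2 mm at 20 N, which is the tab's stop.

```bash
python3 -c "
from plant import ctrl
print(ctrl.sign_off())"
```

```text
the job is handed in; nothing more can be done
None
```

The far left ear was the one that gave (about 3 mm at 6 N, the other three held); I pressed its shim tab flat to its stop, left the other three raised, and handed the job in.

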